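Uncover the sugar canister's vacuum pump and pump it to its stop

TASK

Lift the upside-down steel cup off the pump of the sugar canister and nest it squarely over its upside-down twin, the tapered cup on the sideboard, still mouth down, and let go. Then pump the canister airtight: press the pump head straight down until you feel it come up against its stop, keep it there a moment, let it rise fully, and do that a second time, firmly but without forcing it. Leave everything else where it is.

Things in the scene. Friction and masses are not known exactly. Their poses are not given: they have to be found in the camera images.
- canister: White ceramic vacuum canister, 110 mm across, with a flat steel lid 104 mm across and two steel lugs on its sides; fixed to the sideboard. Origin at the centre of its underside, z up. Lid top at z = 115 mm. The only canister with a cup on its lid.
- pump: Grey mushroom pump head, 30 mm across, 9 mm thick, on a stem mid-lid, at first under the cover cup. Origin: centre of its top, 147 mm above the canister's origin when up. Slides straight down against a spring (2.5 N at the top, 5 N deepest) and rises by itself. The hidden stop lies 6 to 20 mm down; there it goes solid: a steady 9 to 20 N means arrived, over 35 N breaks it.
- cover_cup: Tapered thin steel cup, mouth down over the pump, standing loose on the canister's lid. 54 mm high, 60 mm across at the mouth (below) and 42 mm across at its closed base (on top), straight taper, wall 2 mm, base 3 mm, 70 g. Origin at the centre of its mouth, z up towards its closed base.
- twin_cup: The same tapered steel cup, standing mouth down on the sideboard; origin and axes as for cover_cup. With the cover cup nested over it, the cover cup's mouth comes to rest about 12 to 20 mm above its own.
- straight_cup: Another steel cup standing mouth down on the sideboard, with straight sides, 68 mm across and 40 mm high: not the twin, leave it alone. Origin at the centre of its mouth (below).
- whisk: Steel whisk, 250 mm long, lying down at the far side, 60 mm high at the wires, leave alone. Origin below the middle of its length, x along it.
- clip: Orange plastic bag clip, 70 x 26 x 24 mm, leave alone. Origin at the centre of its underside.
- silicone_lid: Sage silicone lid, a disc 110 mm across and 18 mm high at its knob, leave alone. Origin at the centre of its underside.
- stapler: Small press-button stapler, 120 x 36 x 46 mm, leave alone. Origin at the centre of its underside, x along it.
Not all that is in view belongs to the job. What is shaped like the canister but purple is not meant. What is shaped like the cover_cup but purple or turquoise is not meant.

How it is judged (in metres and radians):
On the way, in this order (a step that is already met when the one before it is completed fails the run):
1. the cover cup is nested over its twin and let go (horizontal distance between cover_cup and twin_cup below 0.006 m and z of cover_cup in the frame of twin_cup between 0.004 and 0.026 m and angle between each of cover_cup, twin_cup's own z axis and vertical below 0.1 rad and height (world z) of twin_cup below 0.004 m and contact force between the fingers and cover_cup below 0.3 N), for 0.2 s.
2. the pump is held against its stop (contact force between pump and canister above 1.5 N), for 0.2 s.
3. the pump has risen fully (z of pump in the frame of canister above 0.1445 m), for 0.1 s.
4. the pump is held against its stop a second time (contact force between pump and canister above 1.5 N), for 0.2 s.
At the end, for the whole second after the job is handed in: The cover cup rests mouth down over its twin (centres within 6 mm, its mouth 4 to 26 mm above the twin's mouth, both within 0.1 rad of upright, the twin standing on the sideboard), released and at rest; the pump has been held against its stop twice for 0.2 s and is fully up again (within 2.5 mm) (all of step 1 and z of pump in the frame of canister above 0.1445 m and linear speed of each of cover_cup, twin_cup below 0.02 m/s); the robot touches nothing.
It fails at once if the pump is pressed with more than 35 N (contact force between the fingers and pump above 35 N).
It fails at once if the whisk, clip, silicone lid, stapler or straight cup is moved more than 20 mm (distance of any of straight_cup, whisk, clip, silicone_lid, stapler from where it was at the start of the episode above 0.02 m).
It also fails if it takes over 67 s, if anything falls off the work surface, if the arm or the gripper's body presses on something with over 40 N, if the wrist force passes 120 N, or if a joint passes its speed limit or range.

ROBOT

A 6-joint arm with a two-finger parallel gripper is mounted at the origin on the work surface. World frame = base frame: x ahead of the robot, y to its left, z up, the work surface at z = 0. Lengths are in mm, angles in degrees, forces in N, time in s.
With the tool pointing down it reaches from about 350 to 850 mm from the base axis. Payload 8.1 kg.
Tool frame: the origin (TCP) lies midway between the tips of the shut fingers; the grasp point (between the pads) lies 19 mm behind it (r.pinch_z is the distance from the TCP to the grasp point, in mm); z points along the fingers, y is the line along which they close (so a half turn about z gives the same grasp; the last joint's range is limited). The gripper opens to 85 mm and grips with 20 to 120 N. Pads are 22 mm wide; open, the fingers measure 114 mm over their backs; the gripper's body (76 mm by 85 mm) begins 54 mm behind the grasp point. The pads swing forward as they close: fully open they stand 13 mm farther back than shut.
Start: joints at [-81.669, 7.471, 85.268, -0, 87.261, -4.893], TCP at [137.274, -584.09, 231.292] pointing down, gripper open.
Joint ranges: [-169.43, 169.43], [-51.17, 129.36], [1.28, 143.12], [-76.62, 256.62], [0, 156.53], [-152.29, 152.29]. Speed limits (degrees/s): [136.94, 136.94, 159.86, 180, 180, 180].

INTERFACE

Orientations are given as [roll, pitch, yaw] about the fixed x, y, z axes, in that order (R = Rz(yaw) Ry(pitch) Rx(roll)).
In Python, from bench import r gives the robot as it stands.
- The arm moves only by the shell command python3 -m jog 'ROWS' [OPENING] [FORCE]. ROWS is JSON, one flat list of numbers, 6 for each row, row after row: the shift along the tool's x, y, z in m, then the turn, a rotation vector about the tool's x, y, z in rad. A call has 1 to 8 rows; each row is the pose to reach, as a shift and turn from the pose commanded when the call began, along the tool's axes at that moment; what a row does not reach only later rows make up. A row lasts 1/8 s, in which the tool goes at most 62.5 mm and 10.7 degrees, less where a joint would pass 70% of its speed; a pose out of reach is approached as far as the arm can. A call with a gripper value outside its range is refused whole. OPENING is the opening, from -1 (shut) to 1 (fully open), set as the call begins (- or left out, the last holds). The fingers move at their own pace and stop on an object; FORCE is the grip in N (left out, the last holds). Time passes only in rows, so rows that repeat a pose let the fingers close. It gives the time, the measured TCP pose, the force, the opening and the grip force at its end, in the units of the state.
- r.sense(): the state, without advancing time (a new reading comes with each control period).
- r.snapshot(name): name is "scene" or "top" or "wrist"; returns a dict with "pixels" (480x640x3 uint8, red, green, blue), "range_z" (480x640 float32, mm along the optical axis (not along the pixel's ray), 0 where there is no reading), "K" (3x3 intrinsics, pixels), "k1" (the pictures are not rectified: a ray, as slopes to the right and down, at radius r is drawn at 1 + k1 r^2 times it, then the intrinsics apply), "rvec" (rotation vector, rad) and "tvec" (3), from world to camera coordinates, as OpenCV has them. Camera axes: x right, y down, z forward; pixel columns grow to the right and rows downward; lengths in mm; the calibration is good to about 2 mm. A picture is of the moment at which its call begins.
- r.hand_in(): hands the job in; it is judged then, once.
Trained networks look in a picture, given as the dict that the camera call returned (one of the last four; its "shot" number tells which), for a name from the list of things; names that differ only in an ending like _2 or _b are one class to them, and where a whole thing is asked for, a point or a joint stands for the part that bears it (a point fixed in the world has none). Each returns a list of dicts, best first, with "score" (0 to 1); they miss things now and then, are a little off and sometimes report something else, mostly with a low value. They report only what shows in the picture. A call takes as long as a camera call. They do not tell look-alikes from the thing itself.
- r.look_for(picture, target): "bbox" ([left, top, right, bottom] in pixels, round what is visible of it).
- r.outline_of(picture, target): "region" (480x640 bool, what is visible of it) and "bbox" ([left, top, right, bottom] in pixels, round what is visible of it).
The state is a dict: "time": time; "joint_pos": joint angles; "qd": joint speeds; "joint_efforts": joint torques, N m; "tool_pos": TCP position; "tcp_rot": TCP orientation; "ft_force": force on the tool from outside, world axes, zero at the start; "wrist_torque": the same for the moment, N m; "finger_gap": finger opening in mm; "grip_force": force on a finger pad.
Only numpy, scipy, OpenCV 4.12 (cv2) and the standard library are available. Lean on these libraries where they do the work, as an engineer would, in place of code of your own. Each camera call takes 0.05 s, during which the arm holds its last target. There are 200 camera calls.

## Working session

There is one attempt and no reset: what is moved stays moved. The work goes in short steps, Python scripts to look and compute and a shell command to move; the robot and the scene stay as the last step left them, time stands still between calls to the robot, and variables do not carry over. Pictures are saved under pics/ and viewed, at most 10 in all, crops included, and the job is handed in when it is done.

```bash
mkdir -p pics; cat > h.py <<'E'
import numpy as np, cv2
from bench import r
def cloud(s):
    K=s["K"];k1=s["k1"];R=cv2.Rodrigues(np.array(s["rvec"],float))[0];t=np.array(s["tvec"],float).ravel()
    v,u=np.mgrid[0:480,0:640]
    p=np.stack([u,v],-1).reshape(-1,1,2).astype(np.float64)
    n=cv2.undistortPoints(p,np.array(K,float),np.array([k1,0,0,0,0],float)).reshape(480,640,2)
    z=s["range_z"].astype(float)
    c=np.stack([n[...,0]*z,n[...,1]*z,z],-1)
    W=(c-t)@R
    W[z<=0]=np.nan
    return W
def save(s,n): cv2.imwrite("pics/"+n,s["pixels"][...,::-1])
E
python3 - <<'E'
from h import *
for cam in ["top","scene"]:
    s=r.snapshot(cam);save(s,cam+"1.png");W=cloud(s);np.save(cam+".npy",W)
    for n in ["canister","cover_cup","straight_cup","whisk","clip","silicone_lid","stapler"]:
        for d in r.outline_of(s,n)[:5]:
            P=W[d["region"]];P=P[~np.isnan(P[:,0])]
            if len(P)<5: continue
            col=s["pixels"][d["region"]].mean(0).round()
            print(cam,n,round(d["score"],2),np.round(d["bbox"]),np.percentile(P,2,axis=0).round(),np.percentile(P,98,axis=0).round(),col)
print(r.sense())
E
```

```text
top canister 0.93 [156. 230. 217. 294.] [476. 222.  22.] [578. 320. 148.] [80. 36. 99.]
top canister 0.89 [210. 314. 268. 368.] [326. 109.  56.] [425. 206. 148.] [ 90.  42. 111.]
top canister 0.55 [242. 223. 298. 287.] [487.  55.   3.] [597. 153. 120.] [112. 109. 108.]
top canister 0.28 [330. 200. 360. 222.] [630. -83.   1.] [666. -17.  27.] [202.  89.   3.]
top cover_cup 0.73 [250. 241. 280. 271.] [514.  80. 118.] [563. 133. 173.] [90. 89. 90.]
top cover_cup 0.68 [249. 185. 275. 214.] [646. 104.   3.] [692. 154.  58.] [63. 23. 82.]
top cover_cup 0.59 [309. 303. 338. 335.] [394. -32.   5.] [446.  19.  58.] [ 8. 93. 88.]
top straight_cup 0.71 [340. 248. 372. 281.] [ 499. -109.   17.] [560. -48.  45.] [114. 111. 112.]
top whisk 0.68 [315.  96. 344. 209.] [658. -36.  -2.] [897.   9.  53.] [100.  89.  84.]
top clip 0.66 [330. 202. 359. 219.] [631. -83.   3.] [666. -19.  27.] [204.  90.   3.]
top silicone_lid 0.79 [391. 180. 440. 230.] [ 622. -262.    2.] [ 720. -164.   17.] [116. 127.  94.]
top silicone_lid 0.63 [242. 224. 296. 286.] [487.  55.  36.] [595. 153. 120.] [112. 111. 110.]
top
[... 1103 characters left out ...]
 115.   7.]
{'time': 0.8, 'joint_pos': array([-8.16694079e+01,  7.46928002e+00,  8.52660891e+01,  1.28753053e-03,
        8.72615425e+01, -4.89341176e+00]), 'qd': array([-0.0438208 ,  0.00254029,  0.05050477, -0.00153322, -0.12600708,
       -0.03004104]), 'joint_efforts': array([ 1.56353566e-03, -5.69251192e+01, -5.00838125e+01,  9.44874523e-05,
        8.36225809e-04,  4.72621537e-06]), 'tool_pos': array([ 137.28423748, -584.103149  ,  231.32832028]), 'tcp_rot': array([ 1.79996813e+02, -1.01792831e-03,  1.32239424e+01]), 'ft_force': array([0.59713987, 0.06502008, 1.41818165]), 'wrist_torque': array([-0.00561763, -0.02125277,  0.01100546]), 'grip_force': 0.0, 'finger_gap': 85.3736237264534}
```

View pics/top1.png

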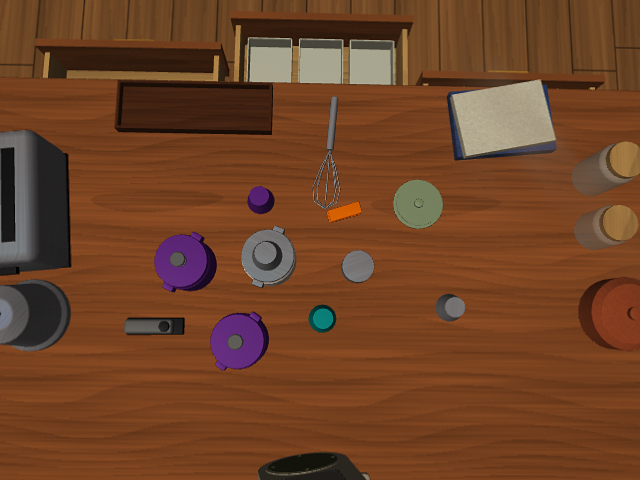

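View pics/scene1.png

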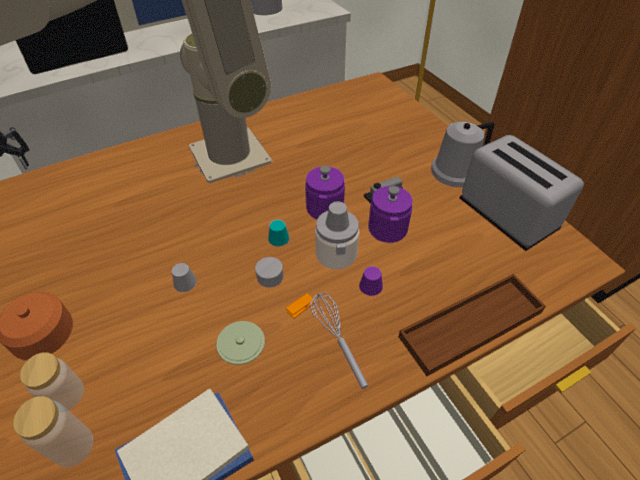

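```bash
cat >> h.py <<'E'
from scipy.optimize import least_squares
def fitcup(P,c,z0,up=True):
    """fit axis xy of cup; P cloud, z0 mouth height"""
    P=P.reshape(-1,3);P=P[~np.isnan(P[:,0])]
    for rad in (50,38,36):
        Q=P[(np.hypot(*(P[:,:2]-c).T)<rad)&(P[:,2]>z0+6)&(P[:,2]<z0+62)]
        top=Q[:,2]>z0+50; T=Q[top];S=Q[(~top)]
        def f(x):
            d=np.hypot(S[:,0]-x[0],S[:,1]-x[1])-(30-9*(S[:,2]-z0)/54)
            e=np.maximum(np.hypot(T[:,0]-x[0],T[:,1]-x[1])-21,0)
            return np.r_[d,e]
        o=least_squares(f,c,loss="soft_l1",f_scale=2);c=o.x
    return c.round(1),len(S),len(T),T[:,:2].mean(0).round(1),np.median(T[:,2]).round(1),np.abs(f(c)).mean().round(2)
E
python3 - <<'E'
from h import *
for cam in ["top","scene"]:
    W=np.load(cam+".npy")
    px={"top":((265,254),(452,307)),"scene":((337,212),(183,276))}[cam]
    for (u,v),z0 in zip(px,(115,0)):
        c=np.nanmedian(W[v-3:v+4,u-3:u+4].reshape(-1,3),axis=0);print(cam,c.round(),fitcup(W,c[:2],z0))
E
```

```text
top [538. 106. 169.] (array([541.2, 106.4]), 276, 401, array([540.6, 106.1]), np.float64(169.1), np.float64(0.27))
top [ 447. -273.   54.] (array([ 447.3, -279.2]), 280, 330, array([ 447.2, -278.1]), np.float64(53.8), np.float64(0.52))
scene [557.  97. 167.] (array([542. , 104.9]), 346, 185, array([544.1, 103.9]), np.float64(168.0), np.float64(0.7))
scene [ 470. -279.   47.] (array([ 449.1, -280.4]), 324, 186, array([ 450.9, -280.6]), np.float64(53.0), np.float64(0.75))
```

```bash
python3 -m jog '[0.372,-0.225,-0.02,0,0,0.2308,0.372,-0.225,-0.02,0,0,0.2308,0.372,-0.225,-0.02,0,0,0.2308,0.372,-0.225,-0.02,0,0,0.2308,0.372,-0.225,-0.02,0,0,0.2308,0.372,-0.225,-0.02,0,0,0.2308,0.372,-0.225,-0.02,0,0,0.2308,0.372,-0.225,-0.02,0,0,0.2308]' 1
python3 - <<'E'
from h import *
s=r.snapshot("wrist");save(s,"wrist1.png");W=cloud(s)
print(fitcup(W,np.array([448.,-280]),0)); print(r.sense()['tool_pos'],r.sense()['joint_pos'])
E
```

```text
time: 1.8
tool_pos: [450.5, -276.7, 251.7]
tcp_rot: [-180.0, -0.1, 0.3]
ft_force: [-0.9, 0.3, 0.8]
finger_gap: 85.3
grip_force: 0.0
(array([ 448.3, -279.8]), 1035, 1861, array([ 449.5, -279.8]), np.float64(54.2), np.float64(0.08))
[ 449.11484772 -278.42391232  251.42789781] [-3.73541586e+01 -4.12542597e+00  9.49975166e+01 -3.65871640e-03
  8.91142100e+01  5.24085268e+01]
```

View pics/wrist1.png

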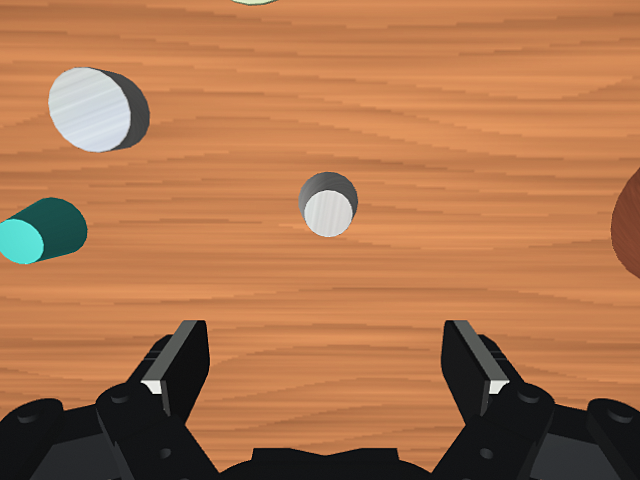

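```bash
python3 -m jog '[0.0935,-0.3856,0,0,0,0,0.0935,-0.3856,0,0,0,0,0.0935,-0.3856,0,0,0,0,0.0935,-0.3856,0,0,0,0,0.0935,-0.3856,0,0,0,0,0.0935,-0.3856,0,0,0,0,0.0935,-0.3856,0,0,0,0,0.0935,-0.3856,0,0,0,0]'
python3 - <<'E'
from h import *
s=r.snapshot("wrist");save(s,"wrist2.png");W=cloud(s)
print(fitcup(W,np.array([541.5,105.7]),115)); print(r.sense()['tool_pos'],r.sense()['tcp_rot'])
E
```

```text
time: 2.85
tool_pos: [541.5, 105.7, 251.0]
tcp_rot: [180.0, 0.0, 0.1]
ft_force: [-0.5, -0.6, -0.1]
finger_gap: 85.5
grip_force: 0.0
(array([541.8, 105.3]), 2237, 3902, array([543.3, 105.4]), np.float64(169.2), np.float64(0.08))
[541.40963172 104.58843139 251.03109913] [ 1.79958215e+02  3.30054149e-02 -5.98404475e-03]
```

```bash
python3 -m jog '[0.0003,0,0.05,0,0,0,0.0003,0,0.08,0,0,0,0.0003,0,0.1,0,0,0,0.0003,0,0.12,0,0,0,0.0003,0,0.127,0,0,0,0.0003,0,0.127,0,0,0]' && python3 -m jog '[0,0,0,0,0,0,0,0,0,0,0,0,0,0,0,0,0,0,0,0,0,0,0,0,0,0,0,0,0,0,0,0,0,0,0,0,0,0,0,0,0,0]' -1 30
```

```text
time: 3.65
tool_pos: [541.9, 105.5, 124.4]
tcp_rot: [180.0, 0.0, -0.0]
ft_force: [0.2, -0.2, 0.6]
finger_gap: 85.4
grip_force: 0.0
time: 4.53
tool_pos: [542.6, 106.1, 125.7]
tcp_rot: [-180.0, -0.1, 0.0]
ft_force: [-1.0, 1.2, 4.6]
finger_gap: 52.8
grip_force: 30.7
```

```bash
python3 -m jog '[0,0,-0.01,0,0,0,0,0,-0.03,0,0,0,0,0,-0.07,0,0,0,0,0,-0.12,0,0,0,0,0,-0.12,0,0,0,0,0,-0.12,0,0,0]'
python3 - <<'E'
from h import *
s=r.snapshot("wrist");save(s,"wrist3.png");W=cloud(s)
p=r.sense()['tool_pos'];print(p)
for z0 in (228,232,236): print(fitcup(W,np.array([541.8,105.3]),z0))
s=r.snapshot("scene");save(s,"scene3.png");V=cloud(s)
for z0 in (228,232,236): print(fitcup(V,np.array([541.8,105.3]),z0))
E
```

```text
time: 5.28
tool_pos: [542.0, 105.6, 245.2]
tcp_rot: [-180.0, -0.1, -0.0]
ft_force: [-0.5, -0.6, -1.3]
finger_gap: 52.5
grip_force: 31.2
[541.33701486 105.57370798 243.96010774]
(array([542.6, 105.3]), 12116, 18702, array([545.7, 105.2]), np.float64(288.0), np.float64(1.39))
(array([541.9, 105.3]), 13522, 17199, array([544.9, 105.2]), np.float64(288.1), np.float64(1.43))
(array([541.2, 105.3]), 14893, 15669, array([544. , 105.2]), np.float64(288.2), np.float64(1.57))
(array([543.3, 105.2]), 456, 246, array([548.8, 106.3]), np.float64(284.2), np.float64(2.1))
(array([542.7, 105.6]), 470, 209, array([547.5, 107.5]), np.float64(284.8), np.float64(2.28))
(array([541.7, 105.2]), 599, 56, array([546.7, 108.7]), np.float64(291.7), np.float64(4.19))
```

View pics/wrist3.png

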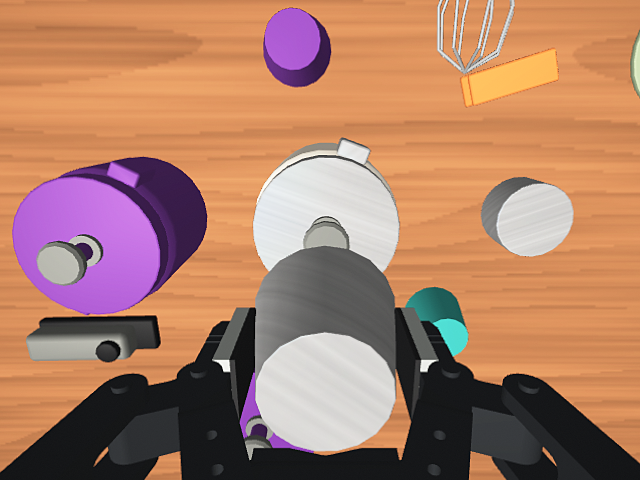

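View pics/scene3.png

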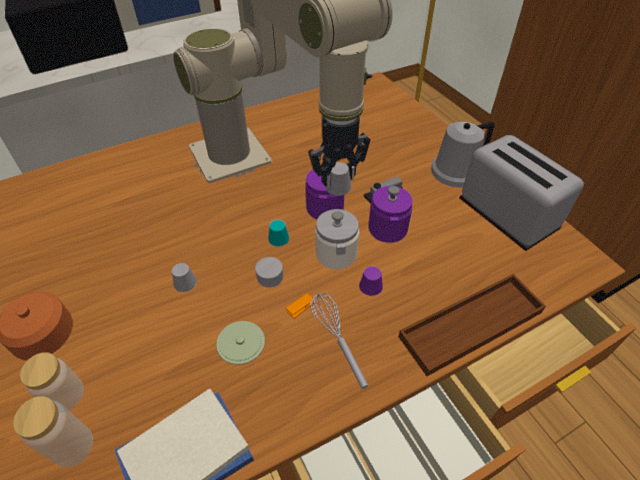

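```bash
python3 - <<'E'
from h import *
s=r.snapshot("wrist");W=cloud(s);p=r.sense()['tool_pos'];print(p)
Q=W[350:435,280:370].reshape(-1,3);Q=Q[~np.isnan(Q[:,0])]
A=np.c_[Q[:,:2]-p[:2],np.ones(len(Q))];k,res,_,_=np.linalg.lstsq(A,Q[:,2],rcond=None);print("top plane slopes",k,(A@k-Q[:,2]).std())
m=np.abs((np.c_[W[...,:2]-p[:2],np.ones((480,640))]@k)-W[...,2])<1
m[:,:240]=0;m[:,405:]=0;m[:330]=0
c,rr=cv2.minEnclosingCircle(W[m][:,:2].astype(np.float32));print("top circle",c,rr,m.sum())
# fit with tilt about y
P=W[250:440,245:405].reshape(-1,3);P=P[~np.isnan(P[:,0])];P=P[P[:,2]>p[2]-15]
def f(x):
    n=np.array([x[2],x[3],1]);n/=np.linalg.norm(n)
    d=P-np.array([x[0],x[1],x[4]]);h=d@n;rad=np.linalg.norm(d-h[:,None]*n,axis=1)
    side=(30-9*h/54-rad)*.987; top=54-h
    return np.minimum(np.abs(side),np.abs(top))
o=least_squares(f,[p[0],p[1],0,0,p[2]-10],loss="soft_l1",f_scale=1);print(o.x.round(3),f(o.x).mean())
# pump
B=W[200:250,300:350].reshape(-1,3);B=B[(B[:,2]>143)&(B[:,2]<151)];print("pump pts",np.percentile(B,[1,50,99],axis=0).round(1))
E
```

```text
[540.94842143 105.5279927  242.97449254]
top plane slopes [-9.81517039e-04  5.99915312e-04  2.86289609e+02] 0.5179709430586473Traceback (most recent call last):
  File "<stdin>", line 5, in <module>
    res = self.concatenate(tuple(objs), axis=axis)
ValueError: all the input arrays must have same number of dimensions, but the array at index 0 has 3 dimension(s) and the array at index 1 has 2 dimension(s)
```

```bash
python3 -m jog '[-0.0935,0.3854,0,0,0,0,-0.0935,0.3854,0,0,0,0,-0.0935,0.3854,0,0,0,0,-0.0935,0.3854,0,0,0,0,-0.0935,0.3854,0,0,0,0,-0.0935,0.3854,0,0,0,0,-0.0935,0.3854,0,0,0,0,-0.0935,0.3854,0,0,0,0]' && python3 -m jog '[0,0,0.06,0,0,0,0,0,0.11,0,0,0,0,0,0.14,0,0,0,0,0,0.165,0,0,0,0,0,0.165,0,0,0,0,0,0.165,0,0,0]'
python3 - <<'E'
from h import *
for cam in ("wrist","scene","top"):
    s=r.snapshot(cam);W=cloud(s);p=r.sense()['tool_pos']
    print(cam,p,fitcup(W,np.array([448.3,-279.8]),p[2]-10.5))
    if cam=="scene": print(fitcup(W,np.array([448.3,-279.8]),0)); save(s,"scene4.png")
E
```

```text
time: 6.42
tool_pos: [447.0, -280.9, 242.9]
tcp_rot: [-179.9, 0.1, -0.2]
ft_force: [0.2, 0.1, -0.1]
finger_gap: 52.8
grip_force: 31.2
time: 7.18
tool_pos: [448.9, -279.3, 80.2]
tcp_rot: [180.0, -0.0, 0.1]
ft_force: [0.4, -0.1, 0.1]
finger_gap: 52.8
grip_force: 31.3
wrist [ 449.21068563 -279.78730146   80.73087361] (array([ 448.3, -279.6]), 14580, 16032, array([ 451.1, -279.7]), np.float64(123.2), np.float64(1.54))
scene [ 449.33120037 -280.09041296   80.96674867] (array([ 449.3, -281. ]), 431, 214, array([ 451.7, -280.7]), np.float64(123.0), np.float64(1.96))
(array([ 449.1, -280.4]), 314, 39, array([ 466.1, -278.7]), np.float64(52.5), np.float64(0.93))
top [ 449.28798265 -280.207364     80.93007662] (array([ 447.6, -279.6]), 72, 1, array([ 460.5, -246. ]), np.float64(132.1), np.float64(0.67))
```

```bash
python3 -m jog '[0,0,0.015,0,0,0,0,0,0.03,0,0,0,0,0,0.04,0,0,0,0,0,0.046,0,0,0,0,0,0.046,0,0,0,0,0,0.046,0,0,0]'; python3 -m jog '[0,0,0.001,0,0,0,0,0,0.002,0,0,0,0,0,0.003,0,0,0,0,0,0.004,0,0,0]'
```

```text
time: 8.07
tool_pos: [448.4, -279.9, 33.6]
tcp_rot: [180.0, -0.0, -0.0]
ft_force: [0.1, -0.5, 1.3]
finger_gap: 52.4
grip_force: 31.3
time: 8.57
tool_pos: [448.3, -279.7, 29.3]
tcp_rot: [-180.0, -0.0, -0.0]
ft_force: [-0.8, 0.9, 0.4]
finger_gap: 52.7
grip_force: 31.4
```

```bash
python3 -m jog '[0,0,0.001,0,0,0,0,0,0.002,0,0,0,0,0,0.003,0,0,0]';python3 -m jog '[0,0,0.001,0,0,0,0,0,0.002,0,0,0]';python3 -m jog '[0,0,0.001,0,0,0,0,0,0.002,0,0,0]'
```

```text
time: 8.95
tool_pos: [448.6, -279.8, 27.8]
tcp_rot: [-180.0, -0.0, 0.0]
ft_force: [-8.0, 8.2, 22.2]
finger_gap: 52.5
grip_force: 34.7
time: 9.2
tool_pos: [448.8, -279.9, 27.4]
tcp_rot: [-180.0, -0.0, 0.0]
ft_force: [-13.5, 12.5, 37.4]
finger_gap: 53.0
grip_force: 37.2
time: 9.45
tool_pos: [448.9, -280.0, 27.0]
tcp_rot: [-180.0, -0.0, 0.0]
ft_force: [-20.7, 16.5, 55.0]
finger_gap: 52.6
grip_force: 39.9
```

```bash
python3 -m jog '[0,0,-0.003,0,0,0,0,0,-0.005,0,0,0,0,0,-0.005,0,0,0]'; python3 -m jog '[0,0,0,0,0,0,0,0,0,0,0,0,0,0,0,0,0,0,0,0,0,0,0,0,0,0,0,0,0,0]' 1; python3 -m jog '[0,0,-0.03,0,0,0,0,0,-0.07,0,0,0,0,0,-0.12,0,0,0,0,0,-0.18,0,0,0,0,0,-0.22,0,0,0,0,0,-0.22,0,0,0]'
python3 - <<'E'
from h import *
for cam in ("wrist","scene"):
    s=r.snapshot(cam);save(s,cam+"5.png");W=cloud(s)
    for z0 in (15,17,19): print(cam,fitcup(W,np.array([448.3,-279.8]),z0))
print(r.sense()['tool_pos'])
E
```

```text
time: 9.82
tool_pos: [448.7, -280.1, 27.8]
tcp_rot: [180.0, -0.1, 0.0]
ft_force: [0.2, 2.0, 5.2]
finger_gap: 52.5
grip_force: 32.2
time: 10.45
tool_pos: [448.2, -279.8, 27.2]
tcp_rot: [-180.0, 0.0, -0.0]
ft_force: [0.0, 1.0, 0.3]
finger_gap: 85.3
grip_force: 0.0
time: 11.2
tool_pos: [450.1, -281.2, 252.2]
tcp_rot: [179.7, -0.4, 0.0]
ft_force: [0.8, -0.2, 0.5]
finger_gap: 85.5
grip_force: 0.0
wrist (array([ 448.6, -280.4]), 1105, 2088, array([ 450. , -280.4]), np.float64(71.1), np.float64(0.08))
wrist (array([ 448.3, -280.4]), 1104, 2040, array([ 449.7, -280.4]), np.float64(71.2), np.float64(0.09))
wrist (array([ 447.9, -280.4]), 1106, 1992, array([ 449.4, -280.4]), np.float64(71.2), np.float64(0.11))
scene (array([ 449.3, -280.9]), 329, 218, array([ 451.7, -281.1]), np.float64(69.8), np.float64(0.73))
scene (array([ 448.9, -280.9]), 333, 198, array([ 451. , -281.3]), np.float64(70.0), np.float64(0.82))
scene (array([ 448.4, -280.9]), 365, 145, array([ 450.3, -280.6]), np.float64(70.5), np.float64(1.35))
[ 448.30521489 -279.81873471  247.24590868]
```

```bash
python3 -c "
import cv2
a=cv2.imread('pics/wrist5.png')[120:300,230:420];b=cv2.imread('pics/scene5.png')[235:310,140:230]
cv2.imwrite('pics/c5.png',cv2.hconcat([cv2.resize(a,(400,380)),cv2.resize(b,(400,380))]))"
```

```text
(no output)
```

View pics/c5.png

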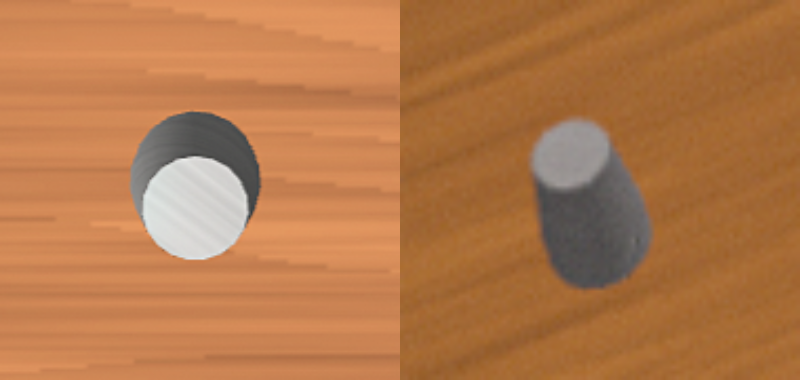

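```bash
python3 -m jog '[0.0935,-0.385,0,0,0,0,0.0935,-0.385,0,0,0,0,0.0935,-0.385,0,0,0,0,0.0935,-0.385,0,0,0,0,0.0935,-0.385,0,0,0,0,0.0935,-0.385,0,0,0,0,0.0935,-0.385,0,0,0,0,0.0935,-0.385,0,0,0,0]' -1 30
python3 - <<'E'
from h import *
s=r.snapshot("wrist");save(s,"wrist6.png");W=cloud(s);P=W.reshape(-1,3)
t=r.snapshot("top");P2=cloud(t).reshape(-1,3)
for Q in (P,P2):
    Q=Q[(np.hypot(Q[:,0]-541,Q[:,1]-105)<35)&(Q[:,2]>143)&(Q[:,2]<152)]
    c,rr=cv2.minEnclosingCircle(Q[:,:2].astype(np.float32));print("pump",np.round(c,1),round(rr,1),len(Q),np.median(Q,axis=0),np.percentile(Q,[1,99],axis=0).round(1))
Q=P[(np.hypot(P[:,0]-541,P[:,1]-105)<56)&(P[:,2]>112)&(P[:,2]<118)]
print("lid",cv2.minEnclosingCircle(Q[:,:2].astype(np.float32)))
print(r.sense()['tool_pos'],r.sense()['finger_gap'])
E
```

```text
time: 12.3
tool_pos: [540.9, 106.1, 245.3]
tcp_rot: [180.0, 0.2, 0.1]
ft_force: [0.3, -0.0, 0.5]
finger_gap: 0.3
grip_force: 0.0
pump [543.  104.6] 15.1 1663 [543.96608023 104.83094727 147.18331799] [[529.6  91.  144. ]
 [557.2 118.2 148.7]]
pump [532.1  99.1] 8.2 12 [530.97680675  98.91780023 145.33659763] [[527.2  92.7 143.6]
 [536.8 105.4 150.6]]
lid ((542.796875, 104.62013244628906), 52.00748825073242)
[541.16193771 104.13072441 246.0798537 ] 0.2935576922129608
```

View pics/wrist6.png

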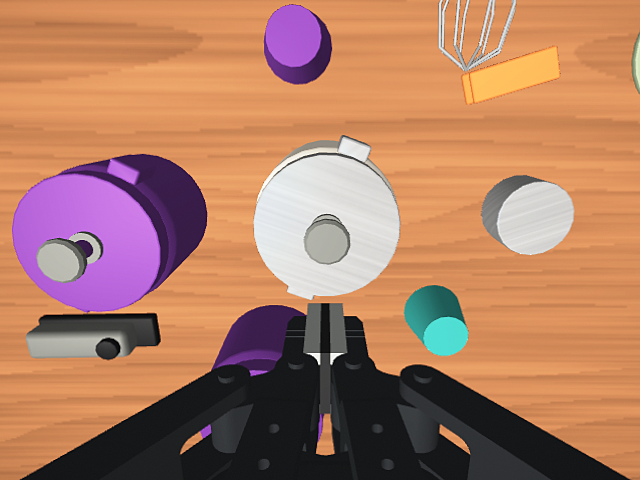

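```bash
python3 -m jog '[0.001,0.0007,0.04,0,0,0,0.001,0.0007,0.07,0,0,0,0.001,0.0007,0.085,0,0,0,0.001,0.0007,0.089,0,0,0,0.001,0.0007,0.089,0,0,0,0.001,0.0007,0.089,0,0,0]'; python3 -m jog '[0,0,0.002,0,0,0,0,0,0.004,0,0,0,0,0,0.006,0,0,0,0,0,0.008,0,0,0]'; python3 -m jog '[0,0,0.002,0,0,0,0,0,0.004,0,0,0,0,0,0.005,0,0,0,0,0,0.005,0,0,0]'
```

```text
time: 13.15
tool_pos: [543.7, 104.5, 159.9]
tcp_rot: [-180.0, -0.1, -0.0]
ft_force: [0.4, 0.7, 0.4]
finger_gap: 0.2
grip_force: 0.0
time: 13.65
tool_pos: [542.7, 104.6, 150.1]
tcp_rot: [180.0, 0.0, 0.0]
ft_force: [0.6, -0.9, 0.2]
finger_gap: -0.2
grip_force: 0.0
time: 14.15
tool_pos: [542.7, 104.5, 145.4]
tcp_rot: [-180.0, 0.0, 0.0]
ft_force: [-1.4, 0.4, 2.6]
finger_gap: -0.1
grip_force: 1.1
```

```bash
python3 -m jog '[0,0,0.001,0,0,0,0,0,0.002,0,0,0,0,0,0.003,0,0,0,0,0,0.003,0,0,0]'; python3 -m jog '[0,0,0.001,0,0,0,0,0,0.001,0,0,0]'
```

```text
time: 14.65
tool_pos: [542.8, 104.6, 142.2]
tcp_rot: [-180.0, -0.0, 0.0]
ft_force: [-1.6, -0.8, 2.3]
finger_gap: 0.0
grip_force: 1.4
time: 14.9
tool_pos: [542.8, 104.6, 141.3]
tcp_rot: [-180.0, -0.0, -0.0]
ft_force: [-0.2, 0.3, 2.7]
finger_gap: -0.5
grip_force: 1.4
```

```bash
python3 -m jog '[0,0,0.001,0,0,0,0,0,0.001,0,0,0]'
```

```text
time: 15.15
tool_pos: [542.8, 104.5, 140.2]
tcp_rot: [-180.0, -0.0, -0.0]
ft_force: [-1.0, 0.9, 3.9]
finger_gap: 0.4
grip_force: 1.5
```

```bash
python3 -m jog '[0,0,0.001,0,0,0,0,0,0.001,0,0,0]'
```

```text
time: 15.4
tool_pos: [542.8, 104.5, 139.3]
tcp_rot: [180.0, -0.0, 0.0]
ft_force: [-0.6, 0.8, 3.2]
finger_gap: -0.2
grip_force: 1.6
```

```bash
ok(){ python3 -c "
from bench import r;import sys;s=r.sense();print(s['tool_pos'][2].round(1),s['ft_force'][2].round(1));sys.exit(s['ft_force'][2]>7)"; }
python3 -m jog '[0,0,0.001,0,0,0,0,0,0.001,0,0,0]' >/dev/null && ok && python3 -m jog '[0,0,0.001,0,0,0,0,0,0.001,0,0,0]' >/dev/null && ok && python3 -m jog '[0,0,0.001,0,0,0,0,0,0.001,0,0,0]' >/dev/null && ok && python3 -m jog '[0,0,0.001,0,0,0,0,0,0.001,0,0,0]' >/dev/null && ok && python3 -m jog '[0,0,0.001,0,0,0,0,0,0.001,0,0,0]' >/dev/null && ok && python3 -m jog '[0,0,0.001,0,0,0,0,0,0.001,0,0,0]' >/dev/null && ok
```

```text
138.2 3.4False
```

```bash
ok(){ python3 -c "
from bench import r;import sys;s=r.sense();print(s['tool_pos'][2].round(1),s['ft_force'][2].round(1));sys.exit(int(s['ft_force'][2]>7))"; }
python3 -m jog '[0,0,0.001,0,0,0,0,0,0.001,0,0,0]' >/dev/null && ok && python3 -m jog '[0,0,0.001,0,0,0,0,0,0.001,0,0,0]' >/dev/null && ok && python3 -m jog '[0,0,0.001,0,0,0,0,0,0.001,0,0,0]' >/dev/null && ok && python3 -m jog '[0,0,0.001,0,0,0,0,0,0.001,0,0,0]' >/dev/null && ok && python3 -m jog '[0,0,0.001,0,0,0,0,0,0.001,0,0,0]' >/dev/null && ok && python3 -m jog '[0,0,0.001,0,0,0,0,0,0.001,0,0,0]' >/dev/null && ok
```

```text
137.2 3.4
136.5 5.8
135.9 8.8
```

```bash
python3 -m jog '[0,0,0.001,0,0,0,0,0,0.001,0,0,0]'
```

```text
time: 16.65
tool_pos: [542.8, 104.5, 135.6]
tcp_rot: [180.0, -0.0, 0.0]
ft_force: [-7.1, 0.0, 13.9]
finger_gap: -0.0
grip_force: 6.8
```

```bash
python3 -m jog '[0,0,0,0,0,0,0,0,0,0,0,0,0,0,0,0,0,0,0,0,0,0,0,0]'; python3 -m jog '[0,0,-0.004,0,0,0,0,0,-0.01,0,0,0,0,0,-0.018,0,0,0,0,0,-0.024,0,0,0,0,0,-0.024,0,0,0,0,0,-0.024,0,0,0,0,0,-0.024,0,0,0,0,0,-0.024,0,0,0]'
```

```text
time: 17.15
tool_pos: [542.9, 104.6, 135.7]
tcp_rot: [180.0, -0.0, 0.0]
ft_force: [-6.4, 0.2, 14.0]
finger_gap: 0.3
grip_force: 6.8
time: 18.15
tool_pos: [542.5, 104.5, 158.0]
tcp_rot: [180.0, 0.0, 0.0]
ft_force: [0.6, -0.3, 0.1]
finger_gap: 0.1
grip_force: 0.0
```

```bash
python3 - <<'E'
from h import *
s=r.snapshot("wrist");P=cloud(s).reshape(-1,3)
Q=P[(np.hypot(P[:,0]-543,P[:,1]-104.6)<15)&(P[:,2]>125)&(P[:,2]<152)];print(len(Q),np.median(Q,axis=0))
E
python3 -m jog '[0,0,0.004,0,0,0,0,0,0.008,0,0,0,0,0,0.011,0,0,0,0,0,0.014,0,0,0,0,0,0.017,0,0,0,0,0,0.02,0,0,0,0,0,0.0215,0,0,0,0,0,0.0215,0,0,0]'; python3 -m jog '[0,0,0.0005,0,0,0,0,0,0.001,0,0,0]'
```

```text
1986 [549.9418216  104.87378488 147.0324639 ]
time: 19.2
tool_pos: [542.7, 104.5, 136.8]
tcp_rot: [180.0, 0.0, -0.0]
ft_force: [-3.1, 0.1, 3.9]
finger_gap: -0.0
grip_force: 1.9
time: 19.45
tool_pos: [542.7, 104.6, 136.2]
tcp_rot: [-180.0, -0.0, 0.0]
ft_force: [-5.7, -0.8, 7.5]
finger_gap: -0.0
grip_force: 3.7
```

```bash
python3 -m jog '[0,0,0.0007,0,0,0,0,0,0.0015,0,0,0,0,0,0.0015,0,0,0,0,0,0.0015,0,0,0,0,0,0.0015,0,0,0,0,0,0.0015,0,0,0]'; python3 -m jog '[0,0,-0.004,0,0,0,0,0,-0.01,0,0,0,0,0,-0.018,0,0,0,0,0,-0.04,0,0,0,0,0,-0.08,0,0,0,0,0,-0.1,0,0,0,0,0,-0.1,0,0,0,0,0,-0.1,0,0,0]'
python3 - <<'E'
from h import *
s=r.snapshot("wrist");P=cloud(s).reshape(-1,3)
Q=P[(np.hypot(P[:,0]-543,P[:,1]-104.6)<15)&(P[:,2]>125)&(P[:,2]<152)];print(len(Q),np.median(Q,axis=0))
s=r.snapshot("scene");print(fitcup(cloud(s),np.array([448.3,-280]),17))
E
```

```text
time: 20.2
tool_pos: [542.8, 104.5, 135.7]
tcp_rot: [180.0, -0.0, 0.0]
ft_force: [-8.0, -1.4, 13.8]
finger_gap: 0.1
grip_force: 6.7
time: 21.2
tool_pos: [542.1, 104.5, 232.6]
tcp_rot: [180.0, 0.1, 0.0]
ft_force: [0.3, -0.3, 0.2]
finger_gap: -0.2
grip_force: 0.0
1826 [544.03337479 104.48312117 147.20546892]
(array([ 448.8, -281. ]), 325, 201, array([ 451. , -281.3]), np.float64(70.1), np.float64(0.64))
```

```bash
python3 -c "
from bench import r
print(r.hand_in())"
```

```text
the job is handed in; nothing more can be done
None
```

I nested the cover cup upright over its twin with its mouth about 17 mm above the twin's. I then pressed the pump to its stop twice at about 14 N, and it rose fully after each press; the job is handed in, but no verdict came back.

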